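# Step a cell tester's swing arm to its next index hole

### The job

On the battery tester, hook a fingertip under the pull ring on the swing arm, lift the spring pin out of its hole, swing the arm one hole towards the side where the finned power module stands, and let the pin drop fully home in that hole. Only hook and push the ring: do not pinch it, and push only gently. Leave the things standing around the tester where they are.

Things in the scene. Friction and masses are not known exactly. Their poses are not given: they have to be found in the camera images.
- tester: Fixed tester base, grey plate 260 x 330 x 12 mm, with a raised dark steel arc (top at 30 mm) of five index holes. Origin on the table under the arm's pivot, at the plate's far side; x points away from the robot (yaw up to 0.3 rad), y to the robot's left. Plate: x -215 to 45, y -165 to 165 mm.
- middle_hole (a point): Mouth of the middle of the five index holes, where the arm starts, 30 mm above the table, fixed to the base. All holes are 15 mm wide and lie 170 mm from the pivot on the robot's side, 20 degrees (59 mm) apart: at -40, -20, 0, 20, 40 degrees.
- swing_arm (a joint): Angle of the white swing arm, rad: 0 at the middle hole, +0.349 one hole towards the tester's +y (robot's left), -0.349 one hole towards -y; range +-0.8. Light friction (about 1 N at the ring); it stays where left; 0.5 degree of play with the pin home. Bar 40 mm wide, top at 52 mm, reaching 195 mm from the pivot towards the robot.
- pivot (a point): Point on the arm's upright pivot axis, 60 mm above the table; its axes turn with the arm: -x runs from the pivot along the arm to the ring. A black probe head 40 x 34 mm, top at 74 mm height, stands on the arm 100 mm from the pivot.
- index_pin (a joint): Lift of the upright spring pin, m: 0 home in a hole, 0.013 where its round tip clears the arc plate (let down between holes it rests there, and snaps in when pushed to within about 2 mm of a hole), stop at 0.040. Spring and weight pull down about 7 N when home, 13 N at the stop. Pin 12 mm thick, 170 mm from the pivot.
- ring_centre (a point): Centre of the steel pull ring fixed on the pin; rises and swings with it. 8 mm round bar, opening 54 mm. It stands across the arm, its top leaning 30 degrees towards the pivot: a finger tilted 45 degrees, pointing down and along the arm to the pivot, goes through. Pin home: centre 111 mm high, 155 mm from the pivot. Axes as pivot; no swivel.
- ring_top (a point): Middle of the ring's top bar, on the underside where a fingertip lifts; with the pin home 134 mm above the table and 141 mm from the pivot. Below it the next solid thing is the arm's bar (52 mm) with the pin's sleeve (top at 70 mm).
- power_module: Fixed silver power module with 12 cooling fins, 200 x 120 x 70 mm, an orange socket on the end facing the robot, about 0.4 m to the left or right of the robot's centre line; a black crate of like size stands on the other side. Origin at the centre of its underside. It tells which way the arm is to go.
- connector: Loose orange connector housing with white nose, 66 x 36 x 30 mm, in front of the tester on the left; origin under its orange block. Leave alone.
- socket: Loose steel wrench socket, 26 mm across, 55 mm tall, standing in front of the tester on the right; origin at its underside. Leave alone.
- adhesive: Loose white adhesive bottle, 36 mm across, 110 mm tall, standing on the far left corner of the tester plate; origin at its underside. Leave alone.
Not all that is in view belongs to the job. What is meant by the power_module is not green or yellow, and is the larger of those in its own colour.

How it is judged:
On the way, in this order (a step that is already met when the one before it is completed fails the run):
1. the pin is lifted clear of its hole while the arm is still at that hole (value of joint index_pin above 0.009 m and value of joint swing_arm between -0.15 and 0.15 rad), for 0.05 s.
2. the arm stands one hole nearer the power module (((y of power_module in the frame of tester above 0 m and value of joint swing_arm between 0.319 and 0.379 rad) or (y of power_module in the frame of tester below 0 m and value of joint swing_arm between -0.379 and -0.319 rad))), for 0.1 s.
At the end, for the whole second after the job is handed in: The arm is at rest at the first hole on the power module's side (within 0.03 rad of 0.349 rad from the middle hole), the pin home to within 3 mm, and connector, socket and bottle within 20 mm of where they stood (((y of power_module in the frame of tester above 0 m and value of joint swing_arm between 0.319 and 0.379 rad) or (y of power_module in the frame of tester below 0 m and value of joint swing_arm between -0.379 and -0.319 rad)) and value of joint index_pin below 0.003 m and velocity of joint swing_arm between -0.02 and 0.02 rad/s and distance of each of connector, socket, adhesive from where it was at the start of the episode below 0.02 m); the robot touches nothing.
It fails at once if the ring or the arm is pinched or forced (more than 32 N from the fingers) (contact force between the fingers and swing_arm above 32 N).
It fails at once if the connector is lifted, carried or pushed away by more than 20 mm (distance of connector from where it was at the start of the episode above 0.02 m).
It fails at once if the socket is lifted, carried or pushed away by more than 20 mm (distance of socket from where it was at the start of the episode above 0.02 m).
It fails at once if the adhesive is lifted, carried or pushed away by more than 20 mm (distance of adhesive from where it was at the start of the episode above 0.02 m).
It also fails if it takes over 48 s, if anything falls off the work surface, if the arm or the gripper's body presses on something with over 40 N, if the wrist force passes 120 N, or if a joint passes its speed limit or range.

### The arm

A 6-joint arm with a two-finger parallel gripper is mounted at the origin on the work surface. World frame = base frame: x ahead of the robot, y to its left, z up, the work surface at z = 0. Lengths are in m, angles in rad, forces in N, time in s.
With the tool pointing down it reaches from about 0.35 to 0.775 m from the base axis. Payload 7.3 kg.
Tool frame: the origin (TCP) lies on the centre line of the jaws, within the pads' length; the fingertips stand 14 mm ahead of it and the grasp point (between the pads) lies 5 mm behind it; z points along the fingers, y is the direction in which the jaws open and shut (so a half turn about z gives the same grasp; the last joint's range is limited). The gripper opens to 92 mm and grips with 3 to 60 N. Pads are 19 mm wide; open, the fingers measure 130 mm over their backs; the gripper's body (75 mm by 190 mm) begins 47 mm behind the grasp point.
Start: joints at [0.972, 0.342, 1.524, -0, 1.275, -0.146], TCP at [0.23, 0.472, 0.241] pointing down, gripper open.
Joint ranges: [-2.53, 2.53], [-0.77, 2.02], [0.04, 2.7], [-1, 4.14], [0.28, 2.66], [-3.11, 3.11]. Speed limits (rad/s): [2.57, 2.57, 3.14, 3.14, 3.14, 3.14].

### API

Orientations are given as [roll, pitch, yaw] about the fixed x, y, z axes, in that order (R = Rz(yaw) Ry(pitch) Rx(roll)).
In Python, from cell import telemetry, cams, robot gives the robot as it stands.
- The arm moves only by the tool servo_tool, never from a script. Its argument "targets" is text: rows parted by semicolons, each of 4 numbers parted by spaces: the shift along the tool's x, y, z in mm, then the turn about the tool's z in rad. In form: x y z yaw; .... A call has 1 to 20 rows; each row shifts and turns the pose as measured when the row begins, along the tool's axes as they then stand; what a row does not reach is not made up. A row lasts 1/8 s, in which the tool goes at most 62.5 mm and 10.7 degrees, less where a joint would pass 70% of its speed; a pose out of reach is approached as far as the arm can. A call with a gripper value outside its range is refused whole. "hand" is the opening, from 0 (shut) to 1 (fully open), set as the call begins (left out, the last holds). The fingers move at their own pace and stop on an object; "squeeze" is the grip in N (left out, the last holds). Time passes only in rows, so rows that do not move let the fingers close. It gives the time, the measured TCP pose, the force and the opening at its end, in the units of the state.
- telemetry.observe(): the state, without advancing time (a new reading comes with each control period).
- cams.read_camera(name): name is "scene" or "top" or "wrist"; returns a dict with "color" (480x640x3 uint8, red, green, blue), "K" (3x3 intrinsics, pixels), "k1" (the pictures are not rectified: a ray, as slopes to the right and down, at radius r is drawn at 1 + k1 r^2 times it, then the intrinsics apply), "R" (3x3) and "t" (3): a world point X has camera coordinates R X + t. Camera axes: x right, y down, z forward; pixel columns grow to the right and rows downward; lengths in m; the calibration is good to about 2 mm. A picture is of the moment at which its call begins. There is no depth.
- robot.hand_in(): hands the job in, once; it reports no verdict.
Trained networks look in a picture, given as the dict that the camera call returned (one of the last four; its "shot" number tells which), for a name from the list of things; names that differ only in an ending like _2 or _b are one class to them, and where a whole thing is asked for, a point or a joint stands for the part that bears it (a point fixed in the world has none). Each returns a list of dicts, best first, with "score" (0 to 1); they miss things now and then, are a little off and sometimes report something else, mostly with a low value. They report only what shows in the picture. A call takes as long as a camera call. They do not tell look-alikes from the thing itself.
- cams.cut_out(picture, query): "region" (480x640 bool, what is visible of it) and "extent" ([centre column, centre row, width, height] in pixels, round what is visible of it).
The state is a dict: "time": time; "qpos": joint angles; "qvel": joint speeds; "joint_efforts": joint torques, N m; "tool_pos": TCP position; "tool_rot": TCP orientation; "contact_force": force on the tool from outside, world axes, zero at the start; "torque": the same for the moment, N m; "opening": finger opening in m.
Only numpy, scipy, OpenCV 4.12 (cv2) and the standard library are available. Lean on these libraries where they do the work, as an engineer would, in place of code of your own. Each camera call takes 0.05 s, during which the arm holds its last target.

## Working session

There is one attempt and no reset: what is moved stays moved. The work goes in short steps, Python scripts to look and compute and a tool call to move; the robot and the scene stay as the last step left them, time stands still between calls to the robot, and variables do not carry over. Pictures are saved under pics/ and viewed, and the job is handed in when it is done.

Besides the shell and the picture viewer there is one more tool, called after "Emit:" by a JSON object that holds its "name" and its "arguments". servo_tool: Moves the arm, as the interface text tells. Its arguments: {"type":"object","properties":{"targets":{"type":"string"},"hand":{"type":"number"},"squeeze":{"type":"number"}},"required":["targets"]}

```bash
ls; mkdir -p pics; python3 - <<'E'
from cell import telemetry,cams,robot
import cv2,pickle
s=telemetry.observe();print(s)
for n in("scene","top"):
    p=cams.read_camera(n);cv2.imwrite(f"pics/{n}0.png",p["color"][:,:,::-1]);print(n,p["K"].tolist(),p["k1"],p["R"].tolist(),p["t"].tolist())
    for q in("power_module","tester","ring_centre","swing_arm","connector","socket","adhesive","pivot","ring_top","middle_hole"):
        try:
            r=cams.cut_out(p,q);print(q,[(round(d["score"],2),[round(float(v)) for v in d["extent"]]) for d in r[:4]])
        except Exception as e:print(q,e)
E
```

```text
pics
{'time': 0.0, 'qpos': array([ 9.72029977e-01,  3.42733830e-01,  1.52503285e+00, -2.76789512e-05,
        1.27541618e+00, -1.45995350e-01]), 'qvel': array([ 0.00083912,  0.00102493,  0.00034391, -0.00051418,  0.0015657 ,
       -0.00047006]), 'joint_efforts': array([ 5.39196208e-04, -4.31237841e+01, -2.44216526e+01,  7.16839987e-02,
        5.60571975e-02, -1.27348708e-04]), 'tool_pos': array([0.22942343, 0.47177374, 0.24003367]), 'tool_rot': array([-3.14001552e+00, -2.05152636e-04,  2.68882957e+00]), 'contact_force': array([ 0.01146818,  0.02691741, -1.01337864]), 'torque': array([-0.00188711, -0.00300315, -0.03507773]), 'opening': 0.09204566244810554}
scene [[470.06853424483603, 0.0, 325.75911344306456], [0.0, 470.06853424483603, 239.06461415188647], [0.0, 0.0, 1.0]] 0.04256002679557723 [[0.750282552559804, 0.6610090091657067, 0.011965831609868529], [0.5280774989853618, -0.58831204635494, -0.612391289274291], [-0.3977565164641684, 0.46578538611192355, -0.7904642482078843]] [-0.37528486899321034, -0.2755784813672157, 1.4835242573983687]
power_module [(0.83, [145, 413, 88, 82]), 
[... 631 characters left out ...]
0.022262084150963427, -0.07213265370674914], [0.07164416156429494, 0.022012251978324685, -0.9971873318873401]] [-0.09692202777024365, 0.5667895830194472, 1.350114155532012]
power_module [(0.94, [387, 171, 35, 58]), (0.63, [447, 240, 51, 79]), (0.56, [517, 261, 44, 58])]
tester [(0.62, [276, 232, 130, 109])]
ring_centre [(0.72, [264, 256, 27, 13])]
swing_arm [(0.56, [270, 231, 36, 78]), (0.22, [276, 233, 128, 112])]
connector [(0.57, [214, 281, 26, 19]), (0.2, [266, 253, 19, 14])]
socket [(0.42, [304, 305, 8, 11])]
adhesive [(0.7, [213, 280, 21, 21]), (0.46, [234, 201, 15, 15])]
pivot [(0.72, [271, 231, 41, 78])]
ring_top [(0.56, [265, 252, 20, 17])]
middle_hole [(0.84, [276, 235, 128, 110])]
```

View pics/scene0.png

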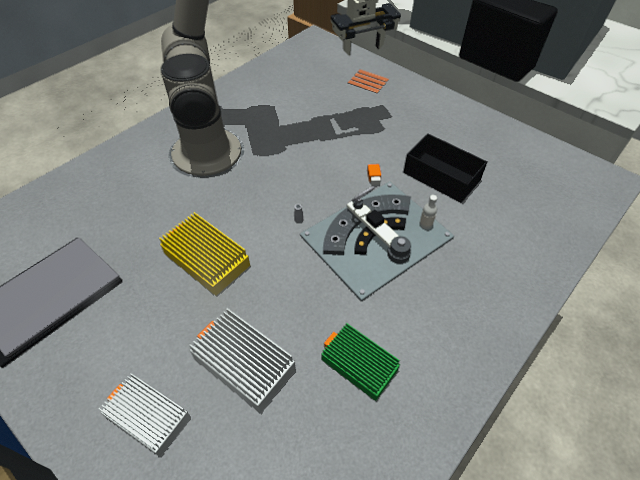

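View pics/top0.png

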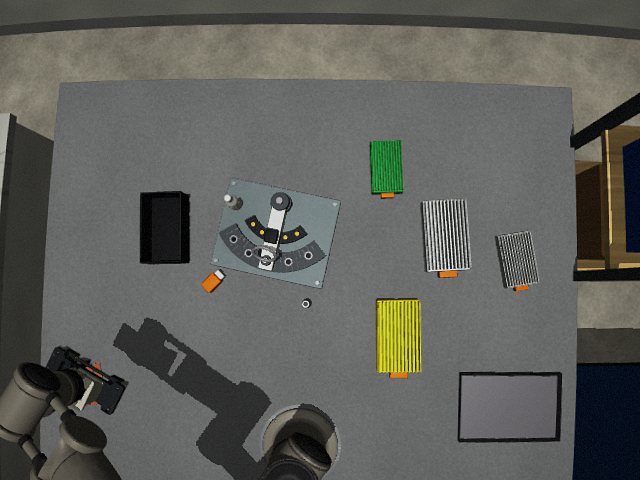

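The silver finned modules stand to the right in both views. The larger one is at top px (446,237), so the arm goes towards -y. The tester is at top px (276,233), with its ring near (265,255). Next I locate the tester precisely.

```bash
cat > h.py <<'E'
import numpy as np,cv2
def proj(p,X):
    X=np.atleast_2d(X);c=X@np.array(p["R"]).T+np.array(p["t"]);s=c[:,:2]/c[:,2:];r2=(s**2).sum(1,keepdims=True)
    s=s*(1+p["k1"]*r2);K=np.array(p["K"]);return s*[K[0,0],K[1,1]]+[K[0,2],K[1,2]]
def ray(p,uv):
    K=np.array(p["K"]);s0=(np.array(uv,float)-[K[0,2],K[1,2]])/[K[0,0],K[1,1]];s=s0.copy()
    for _ in range(20): s=s0/(1+p["k1"]*(s**2).sum())
    R=np.array(p["R"]);d=R.T@np.array([s[0],s[1],1]);o=-R.T@np.array(p["t"]);return o,d
def atz(p,uv,z):
    o,d=ray(p,uv);return o+d*(z-o[2])/d[2]
E
python3 - <<'E'
from h import *
from cell import cams
for n,(a,b,c,d) in {"top":(195,345,165,305),"scene":(290,460,160,310)}.items():
    p=cams.read_camera(n);im=p["color"][c:d,a:b,::-1];im=cv2.resize(im,None,fx=4 if n=="scene" else 5,fy=4 if n=="scene" else 5,interpolation=cv2.INTER_CUBIC);im=im[:600]
    cv2.imwrite(f"pics/{n}z.png",im)
    if n=="top":
        for uv in[(233,179),(340,201),(323,289),(211,263)]:print(atz(p,uv,.012))
        print("pm",atz(p,(446,237),.07))
E
```

```text
[0.76051756 0.2135146  0.012     ]
[ 0.70128803 -0.09977391  0.012     ]
[ 0.44818007 -0.05727652  0.012     ]
[0.51421906 0.26773995 0.012     ]
pm [ 0.5985675  -0.39314582  0.07      ]
```

View pics/topz.png

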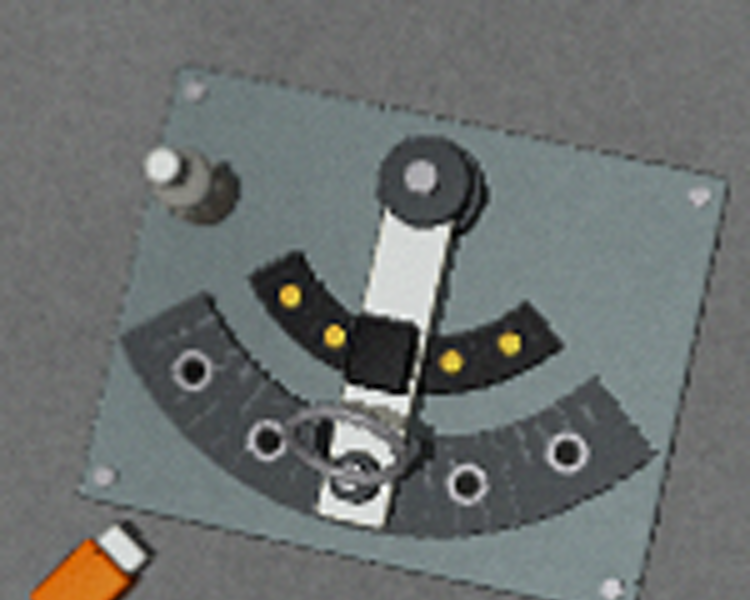

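View pics/scenez.png

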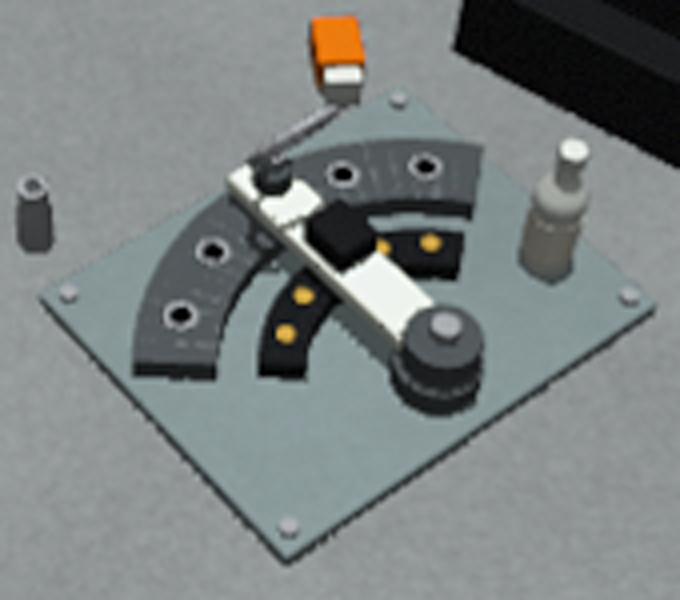

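```bash
cat >> h.py <<'E'
def T(pose,x,y,z):
    c,s=np.cos(pose[2]),np.sin(pose[2]);return np.array([pose[0]+c*x-s*y,pose[1]+s*x+c*y,z])
def A(pose,ang,r,z,lat=0):  # point on arm: r from pivot, lat along arm +y
    # arm frame rotates: +ang moves -x side to +y  => rotation by -ang
    c,s=np.cos(-ang),np.sin(-ang);x,y=-r,lat
    return T(pose,c*x-s*y,s*x+c*y,z)
E
python3 - <<'E'
from h import *
from cell import cams
from scipy.optimize import least_squares
P={n:cams.read_camera(n) for n in("top","scene")}
d=np.deg2rad
H=lambda a:(-.17*np.cos(d(a)),.17*np.sin(d(a)),.03)
top=[((193,370),H(40)),((268,440),H(20)),((467,484),H(-20)),((568,453),H(-40)),((180,66),(.045,.165,.012)),((727,180),(.045,-.165,.012)),((80,495),(-.215,.165,.012))]
sc=[((343,174),H(20)),((425,166),H(40)),((212,251),H(-20)),((180,315),H(-40)),((288,562),(.045,-.165,.012)),((655,308),(.045,.165,.012)),((40,298),(-.215,-.165,.012))]
def f(q,sel=("top","scene")):
    o=[]
    for n,L,k,of in(("top",top,5,(195,165)),("scene",sc,4,(290,160))):
        if n in sel:
            for uv,X in L:
                u=(np.array(uv)+.5)/k-.5+of;o.append(proj(P[n],T(q,*X))[0]-u)
    return np.concatenate(o)
for sel in(("top",),("scene",),("top","scene")):
    r=least_squares(f,[.7,.07,-.2],args=(sel,));print(sel,r.x.round(4),np.abs(r.fun).max().round(2),np.sqrt((r.fun**2).mean()).round(2))
q=r.x;np.save("pose.npy",q)
for nm,X in(("ringc",A(q,0,.155,.111)),("rtop",A(q,0,.141,.134)),("pin",A(q,0,.17,.07)),("rtop-20",A(q,-.349,.141,.134))):
    print(nm,X.round(4),[proj(P[n],X)[0].round(1) for n in P])
for n in P:
    im=P[n]["color"][:,:,::-1].copy()
    t=np.linspace(0,6.28,60)
    for ti in t:
        lat=.031*np.cos(ti);v=.031*np.sin(ti)
        X=A(q,0,.155-v*np.sin(d(30)),.111+v*np.cos(d(30)),lat)
        u=proj(P[n],X)[0].round().astype(int);im[u[1],u[0]]=(0,0,255)
    a,b,c,e=(195,345,165,305) if n=="top" else (290,460,160,310)
    cv2.imwrite(f"pics/{n}o.png",cv2.resize(im[c:e,a:b],None,fx=4,fy=4,interpolation=cv2.INTER_NEAREST))
E
```

```text
('top',) [ 0.6909  0.0686 -0.1919] 0.95 0.46
('scene',) [ 0.6909  0.0701 -0.1908] 1.19 0.67
('top', 'scene') [ 0.691   0.0693 -0.1914] 1.15 0.6
ringc [0.5388 0.0988 0.111 ] [array([263.7, 253.9]), array([362.4, 194.2])]
rtop [0.5525 0.0961 0.134 ] [array([263.4, 248.2]), array([366.6, 191.2])]
pin [0.5241 0.1016 0.07  ] [array([264.9, 260.1]), array([357.7, 201.4])]
rtop-20 [0.5517 0.0472 0.134 ] [array([282. , 248.9]), array([354.2, 201.6])]
```

View pics/topo.png

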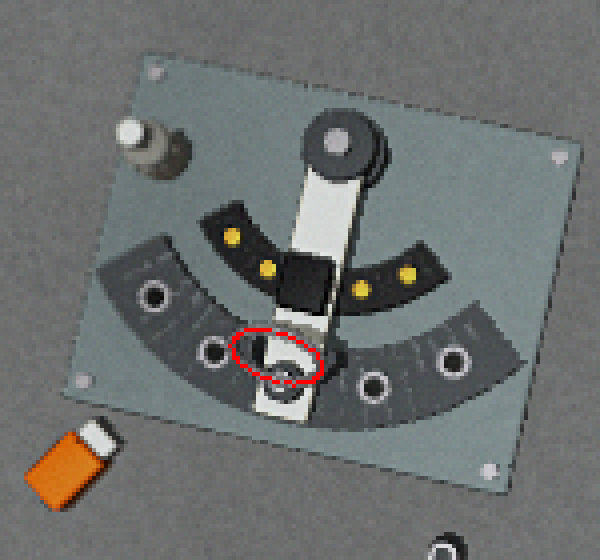

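View pics/sceneo.png

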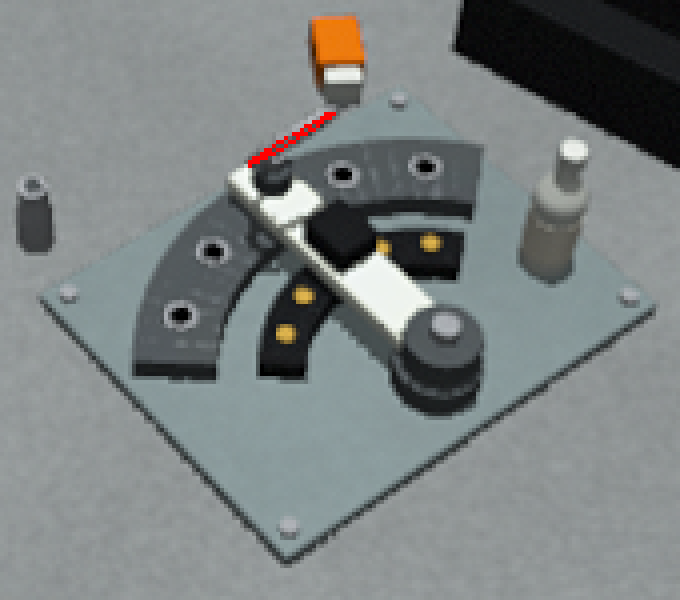

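The ring model overlays well in both views: top px (264,254), scene px (362,194). The servo only turns about tool z, so I need to see how tilt can be obtained. First I move to free space in front of the tester, closing the fingers on the way.

Emit:
{"name": "servo_tool", "arguments": {"targets": "-44 -28 -15 -0.03; -44 -28 -15 -0.03; -44 -28 -15 -0.03; -44 -28 -15 -0.03; -44 -28 -15 -0.03; -44 -28 -15 -0.03; -44 -28 -15 -0.03; -44 -28 -15 -0.03", "hand": 0, "squeeze": 10}}

```text
time: 2.3
tool_pos: [0.4903, 0.1361, 0.3642]
tool_rot: [3.141, 0.001, 2.944]
contact_force: [1.0, 0.3, 0.5]
opening: 0.0164
```

```bash
cat > st.py <<'E'
from cell import telemetry
import numpy as np,json
from scipy.spatial.transform import Rotation as R
np.set_printoptions(suppress=True,precision=4)
s=telemetry.observe();print(round(s["time"],2),"q",s["qpos"],"p",s["tool_pos"],"rpy",s["tool_rot"]);M=R.from_euler("xyz",s["tool_rot"]).as_matrix();print(M);print("F",s["contact_force"],s["opening"])
open("log.jsonl","a").write(json.dumps([s["qpos"].tolist(),s["tool_pos"].tolist(),s["tool_rot"].tolist()])+"\n")
E
python3 st.py
```

```text
2.3 q [ 0.12    0.2453  1.3233  0.0001  1.5716 -1.2531] p [0.4903 0.1361 0.3642] rpy [3.1411 0.0013 2.9438]
[[-0.9805  0.1965  0.0014]
 [ 0.1965  0.9805  0.0002]
 [-0.0013  0.0005 -1.    ]]
F [1.0495 0.3038 0.5277] 0.01639483456065916
```

Emit:
{"name": "servo_tool", "arguments": {"targets": "-60 0 -10 0; -60 0 -10 0; -60 0 -10 0; -60 0 -10 0; -60 0 0 0; -60 0 0 0"}}

```text
time: 3.05
tool_pos: [0.773, 0.0629, 0.3777]
tool_rot: [3.128, 0.043, 2.94]
contact_force: [-1.3, 0.2, 7.3]
opening: 0.0004
```

```bash
python3 st.py
```

```text
3.05 q [-0.0195  0.9589  0.0357  0.0061  2.102  -1.3859] p [0.773  0.0629 0.3777] rpy [3.1283 0.0432 2.9401]
[[-0.9789  0.1995  0.0449]
 [ 0.1999  0.9798  0.0044]
 [-0.0432  0.0133 -0.999 ]]
F [-1.2931  0.1853  7.2876] 0.0004351699524117508
```

Emit:
{"name": "servo_tool", "arguments": {"targets": "-20 0 0 0; -20 0 0 0; -20 0 0 0; -20 0 0 0"}}

```text
time: 3.55
tool_pos: [0.8032, 0.0431, 0.3533]
tool_rot: [3.116, 0.088, 2.939]
contact_force: [0.1, -0.0, -1.3]
opening: 0.0003
```

```bash
python3 st.py
```

```text
3.55 q [-0.0458  0.9918  0.0361  0.0127  2.0226 -1.4094] p [0.8032 0.0431 0.3533] rpy [3.1161 0.0882 2.9393]
[[-0.9758  0.1987  0.0913]
 [ 0.2002  0.9797  0.0073]
 [-0.088   0.0254 -0.9958]]
F [ 0.1021 -0.0389 -1.3005] 0.00031943647745471333
```

Emit:
{"name": "servo_tool", "arguments": {"targets": "-60 0 0 0; -60 0 0 0; -60 0 0 0; -60 0 0 0; -60 0 0 0; -60 0 0 0"}}

```text
time: 4.3
tool_pos: [0.9074, -0.0277, 0.3087]
tool_rot: [3.066, 0.329, 2.93]
contact_force: [0.7, 0.9, 0.1]
opening: 0.0003
```

```bash
python3 st.py
```

```text
4.3 q [-0.1316  1.0684  0.0366  0.0503  1.7026 -1.4887] p [ 0.9074 -0.0277  0.3087] rpy [3.0657 0.3291 2.9304]
[[-0.9253  0.1851  0.331 ]
 [ 0.1984  0.9801  0.0065]
 [-0.3232  0.0717 -0.9436]]
F [0.7266 0.9007 0.1218] 0.0003308117701232461
```

```bash
cat > kin.py <<'E'
import numpy as np,json
from scipy.spatial.transform import Rotation as R
from scipy.optimize import least_squares
D=[([.97203,.342734,1.525033,0,1.275416,-.145995],[.22942343,.47177374,.24003367],[-3.14001552,-2.05e-4,2.68882957])]+[json.loads(l) for l in open("log.jsonl")]
def Ry(a):return R.from_rotvec([0,a,0])
def Rz(a):return R.from_rotvec([0,0,a])
def fk(k,q):
    h,L1,e,L2,d,Lt=k[:6]
    A=Rz(q[0])*Ry(q[1]);p=np.array([0,0,h])+A.apply([0,d,L1])
    B=A*Ry(q[2]);p=p+B.apply([e,0,L2]);C=B*Rz(k[6]*q[3])*Ry(q[4])*Rz(k[7]*q[5]+k[8])
    return p+C.apply([0,0,Lt]),C
def res(k,s=(1,1)):
    o=[]
    kk=np.r_[k[:6],s,k[6]]
    for q,p,r in D:
        P,C=fk(kk,q);o+=[(P-p)*10,(C.inv()*R.from_euler("xyz",r)).as_rotvec()]
    return np.concatenate(o)
def fit():
    b=None
    for s in((1,1),(1,-1),(-1,1),(-1,-1)):
        for ph in(0,1.57,3.14,-1.57):
            r=least_squares(res,[.35,.45,0,.4,.08,.3,ph],args=(s,))
            if b is None or r.cost<b[0]:b=(r.cost,np.r_[r.x[:6],s,r.x[6]],r.fun)
    return b
LO=np.array([-2.53,-.77,.04,-1,.28,-3.11]);HI=np.array([2.53,2.02,2.7,4.14,2.66,3.11])
def ik(k,p,M,q0):
    C0=R.from_matrix(M)
    f=lambda q:np.r_[(fk(k,q)[0]-p)*10,(fk(k,q)[1].inv()*C0).as_rotvec()]
    return least_squares(f,np.clip(q0,LO+.01,HI-.01),bounds=(LO,HI))
E
python3 - <<'E'
from kin import *
from h import A
c,k,f=fit();print(c,k.round(4),np.abs(f).max());np.save("k.npy",k)
q=np.load("pose.npy")
az=-.19
for td in(15,20,25,30,35,40,45):
  t=np.deg2rad(td)
  for az in(-.19,0.,.1):
    z=np.array([np.sin(t)*np.cos(az),np.sin(t)*np.sin(az),-np.cos(t)]);y=np.array([-np.sin(az),np.cos(az),0]);M=np.stack([np.cross(y,z),y,z],1)
    out=[]
    for ang in(0,-.349):
        X=A(q,ang,.141,.125)+z*.005
        r=ik(k,X,M,[.1,.2,1.5,0,1.,-1.3]);out.append((round(r.cost,5),r.x.round(2)))
    print(td,az,out)
E
```

```text
2.9748431974588902e-09 [0.2229 0.5062 0.0465 0.3796 0.0764 0.3041 1.     1.     1.5708] 5.319026554151396e-05
15 -0.19 [(np.float64(0.0), array([ 0.07,  0.43,  1.8 , -0.11,  0.66, -1.23])), (np.float64(0.0), array([-0.03,  0.42,  1.82, -0.07,  0.64, -1.36]))]
15 0.0 [(np.float64(0.0), array([ 0.04,  0.42,  1.81, -0.02,  0.65, -1.52])), (np.float64(0.0), array([-0.06,  0.41,  1.83,  0.03,  0.64, -1.65]))]
15 0.1 [(np.float64(0.0), array([ 0.03,  0.42,  1.81,  0.03,  0.65, -1.67])), (np.float64(0.0), array([-0.08,  0.41,  1.83,  0.08,  0.64, -1.8 ]))]
20 -0.19 [(np.float64(0.0), array([ 0.09,  0.41,  1.87, -0.18,  0.54, -1.15])), (np.float64(0.0), array([-0.02,  0.39,  1.89, -0.12,  0.51, -1.31]))]
20 0.0 [(np.float64(0.0), array([ 0.04,  0.4 ,  1.88, -0.03,  0.51, -1.5 ])), (np.float64(0.0), array([-0.07,  0.39,  1.91,  0.05,  0.5 , -1.67]))]
20 0.1 [(np.float64(0.0), array([ 0.02,  0.4 ,  1.89,  0.06,  0.51, -1.69])), (np.float64(0.0), array([-0.09,  0.39,  1.91,  0.13,  0.51, -1.86]))]
25 -0.19 [(np.float64(0.0), array([ 0.1 ,  0.39,  1.93, -0.31,  0.41, -1.02])), (np.float64(0.0), 
[... 1522 characters left out ...]
, (np.float64(0.01474), array([-0.21,  0.36,  2.13,  1.38,  0.28, -3.11]))]
40 0.1 [(np.float64(0.01345), array([-0.12,  0.37,  2.12,  1.37,  0.28, -3.11])), (np.float64(0.00736), array([-0.2 ,  0.36,  2.12,  1.3 ,  0.28, -3.11]))]
45 -0.19 [(np.float64(0.01769), array([ 0.16,  0.39,  2.03, -1.  ,  0.28, -0.29])), (np.float64(0.02256), array([ 0.08,  0.38,  2.05, -1.  ,  0.28, -0.36]))]
45 0.0 [(np.float64(0.03008), array([ 0.16,  0.39,  2.03, -1.  ,  0.28, -0.43])), (np.float64(0.0243), array([-0.21,  0.36,  2.13,  1.38,  0.28, -3.11]))]
45 0.1 [(np.float64(0.02261), array([-0.12,  0.37,  2.12,  1.38,  0.28, -3.11])), (np.float64(0.01705), array([-0.2 ,  0.36,  2.12,  1.31,  0.28, -3.11]))]
```

Emit:
{"name": "servo_tool", "arguments": {"targets": "-60 0 0 0; -60 0 0 0"}}

```text
time: 4.55
tool_pos: [0.9329, -0.0473, 0.3137]
tool_rot: [3.051, 0.414, 2.924]
contact_force: [-0.3, 0.1, 0.2]
opening: 0.0006
```

```bash
python3 st.py
```

```text
4.55 q [-0.1538  1.0741  0.0366  0.0651  1.6124 -1.5092] p [ 0.9329 -0.0473  0.3137] rpy [3.0506 0.4138 2.9236]
[[-0.8939  0.1797  0.4106]
 [ 0.1981  0.9802  0.0021]
 [-0.4021  0.0832 -0.9118]]
F [-0.3151  0.0518  0.171 ] 0.0005830234450435624
```

Emit:
{"name": "servo_tool", "arguments": {"targets": "-40 0 0 0; 40 0 -20 0; 40 0 0 0; 0 0 0 0"}}

```text
time: 5.05
tool_pos: [0.8866, -0.0426, 0.2973]
tool_rot: [3.045, 0.432, 2.921]
contact_force: [0.5, 0.1, -0.1]
opening: 0.0003
```

```bash
python3 st.py; cat > rel.py <<'E'
import sys,numpy as np
from cell import telemetry
from scipy.spatial.transform import Rotation as R
from h import A
def to(p):
    s=telemetry.observe();M=R.from_euler("xyz",s["tool_rot"]).as_matrix();return (M.T@(p-s["tool_pos"])*1000).round(1)
def zt():
    return R.from_euler("xyz",telemetry.observe()["tool_rot"]).as_matrix()
E
python3 - <<'E'
from rel import *
q=np.load("pose.npy");C=A(q,0,.155,.111);M=zt();pre=C-M[:,2]*.064
p=np.array([pre[0],pre[1],.3]);print("C",C,"pre",pre,to(p),to(pre))
from kin import *
k=np.load("k.npy")
for P in(p,pre,C+M[:,2]*.01,C+M[:,2]*.01+[0,0,.03],C+M[:,2]*.01+[0,-.055,.03]):
    r=ik(k,P,M,[.05,.38,1.9,0,.4,-1.5]);print(r.cost.round(6),r.x.round(3))
E
```

```text
5.05 q [-0.1582  0.8246  0.6094  0.073   1.2719 -1.5352] p [ 0.8866 -0.0426  0.2973] rpy [3.0455 0.4316 2.9206]
[[-0.8862  0.179   0.4273]
 [ 0.1991  0.98    0.0024]
 [-0.4183  0.0872 -0.9041]]
F [ 0.5213  0.0745 -0.0802] 0.0003326114472026314
C [0.53878125 0.09878413 0.111     ] pre [0.51143321 0.09863256 0.16886244] [ 359.5   71.5 -162.4] [414.4  60.1 -43.9]
0.0 [ 0.056  0.071  1.789 -0.029  0.841 -1.3  ]
0.0 [ 0.056  0.233  2.005 -0.048  0.462 -1.276]
0.0 [ 0.052  0.4    2.005 -0.068  0.297 -1.258]
0.0 [ 0.052  0.345  1.974 -0.054  0.382 -1.273]
0.0 [-0.081  0.331  1.998  0.101  0.374 -1.538]
```

Emit:
{"name": "servo_tool", "arguments": {"targets": "45 9 -20 0; 45 9 -20 0; 45 9 -20 0; 45 9 -20 0; 45 9 -20 0; 45 9 -20 0; 45 9 -20 0; 45 9 -20 0; 0 0 0 0"}}

```text
time: 6.18
tool_pos: [0.5255, 0.1024, 0.3192]
tool_rot: [3.03, 0.494, 2.914]
contact_force: [0.3, -0.4, 0.4]
opening: 0.0004
```

```bash
python3 st.py; python3 - <<'E'
from rel import *
q=np.load("pose.npy");C=A(q,0,.155,.111);M=zt();print(to(C-M[:,2]*.064))
E
```

```text
6.17 q [ 0.067   0.0582  1.7738 -0.0428  0.8051 -1.2823] p [0.5255 0.1024 0.3192] rpy [3.0304 0.4943 2.9137]
[[-0.8575  0.1733  0.4844]
 [ 0.1989  0.98    0.0016]
 [-0.4745  0.0977 -0.8748]]
F [ 0.3102 -0.4065  0.3752] 0.00044618877179102576
[ 86.7 -21.6 124.6]
```

```bash
python3 - <<'E'
from rel import *
from kin import *
k=np.load("k.npy");q=np.load("pose.npy");C=A(q,0,.155,.111);M=zt()
for nm,P in(("pre",C-M[:,2]*.064),("in",C-M[:,2]*.004),("in12",C-M[:,2]*.004-M[:,0]*.012),("lift",C-M[:,2]*.004-M[:,0]*.012+[0,0,.025])):
    r=ik(k,P,M,[.05,.38,1.9,0,.4,-1.5]);print(nm,to(P),r.cost.round(6),r.x.round(3))
E
```

```text
pre [ 86.7 -21.6 124.6] 0.0 [ 0.06   0.218  2.068 -0.08   0.351 -1.243]
in [ 86.7 -21.6 184.6] 0.000646 [ 0.059  0.364  2.029 -0.115  0.28  -1.207]
in12 [ 74.7 -21.6 184.6] 0.000214 [ 0.05   0.365  2.013 -0.09   0.28  -1.239]
lift [ 62.8 -19.2 162.7] 0.0 [ 0.049  0.317  2.003 -0.07   0.317 -1.261]
```

Emit:
{"name": "servo_tool", "arguments": {"targets": "20 -6 25 0; 20 -6 25 0; 20 -5 25 0; 20 -5 25 0; 0 0 0 0"}}

```text
time: 6.8
tool_pos: [0.522, 0.0967, 0.2048]
tool_rot: [3.019, 0.529, 2.907]
contact_force: [0.1, 0.6, 1.1]
opening: 0.0006
```

```bash
python3 st.py;cat > chk.py <<'E'
from rel import *
from kin import *
import sys
ang=float(sys.argv[1]) if len(sys.argv)>1 else 0
k=np.load("k.npy");q=np.load("pose.npy");C=A(q,ang,.155,.111);M=zt()
print("tilt",np.degrees(np.arccos(-M[2,2])),"az",np.arctan2(M[1,2],M[0,2]))
for nm,P in(("pre",C-M[:,2]*.064),("in",C-M[:,2]*.004),("in12",C-M[:,2]*.004-M[:,0]*.012),("lift",C-M[:,2]*.004-M[:,0]*.012+[0,0,.025])):
    r=ik(k,P,M,[.05,.38,1.9,0,.4,-1.5]);print(nm,to(P),r.cost.round(6),r.x.round(3))
E
python3 chk.py
```

```text
6.8 q [ 0.0531  0.1706  2.0131 -0.0612  0.4171 -1.2676] p [0.522  0.0967 0.2048] rpy [3.019  0.5293 2.9074]
[[-0.8396  0.1703  0.5158]
 [ 0.2003  0.9797  0.0026]
 [-0.5049  0.1055 -0.8567]]
F [0.0761 0.6285 1.107 ] 0.0005782142823025601
tilt 31.05359185688132 az 0.0050831469593509955
pre [33.7 -5.  25.1] 0.0 [ 0.061  0.212  2.103 -0.102  0.286 -1.219]
in [33.7 -5.  85.1] 0.002547 [ 0.065  0.364  2.029 -0.152  0.28  -1.164]
in12 [21.7 -5.  85.1] 0.001557 [ 0.055  0.364  2.013 -0.118  0.28  -1.207]
lift [ 9.1 -2.4 63.6] 9.7e-05 [ 0.05   0.313  2.022 -0.089  0.28  -1.24 ]
```

Emit:
{"name": "servo_tool", "arguments": {"targets": "-50 0 -30 0; -50 0 -30 0; 0 0 0 0"}}

```text
time: 7.18
tool_pos: [0.5832, 0.0755, 0.3188]
tool_rot: [3.015, 0.542, 2.906]
contact_force: [0.5, -0.2, -0.7]
opening: 0.0003
```

```bash
python3 st.py;python3 chk.py
```

```text
7.17 q [-0.0041  0.1378  1.706   0.0075  0.7424 -1.3787] p [0.5832 0.0755 0.3188] rpy [3.0154 0.5424 2.9061]
[[-0.8329  0.1683  0.5273]
 [ 0.1998  0.9798  0.0029]
 [-0.5162  0.1078 -0.8497]]
F [ 0.5451 -0.1804 -0.6729] 0.0003410385221503659
tilt 31.8226791037215 az 0.005492266742818706
pre [148.9  -7.1  89.2] 5.5e-05 [ 0.062  0.211  2.107 -0.113  0.28  -1.207]
in [148.9  -7.1 149.2] 0.003561 [ 0.069  0.364  2.029 -0.172  0.28  -1.143]
in12 [136.9  -7.1 149.2] 0.002363 [ 0.057  0.363  2.013 -0.132  0.28  -1.192]
lift [124.   -4.4 128. ] 0.000361 [ 0.052  0.313  2.022 -0.099  0.28  -1.23 ]
```

Emit:
{"name": "servo_tool", "arguments": {"targets": "0 0 0 0; 0 0 0 0; 0 0 0 0; 0 0 0 0"}}

```text
time: 7.68
tool_pos: [0.5837, 0.0758, 0.3197]
tool_rot: [3.015, 0.543, 2.906]
contact_force: [-0.1, 0.2, 0.7]
opening: 0.0006
```

```bash
python3 st.py|tail -5
```

```text
7.67 q [-0.0037  0.1378  1.7038  0.0076  0.7435 -1.3787] p [0.5837 0.0758 0.3197] rpy [3.0151 0.5433 2.9063]
[[-0.8324  0.1678  0.5281]
 [ 0.1996  0.9799  0.0032]
 [-0.517   0.108  -0.8491]]
F [-0.0984  0.2191  0.6782] 0.0005638240220961931
```

Emit:
{"name": "servo_tool", "arguments": {"targets": "40 -1 18 0; 40 -1 18 0; 40 -1 18 0; 40 -1 18 0; 30 0 5 0; 20 0 0 0; 0 0 0 0"}}

```text
time: 8.55
tool_pos: [0.444, 0.1194, 0.159]
tool_rot: [3.036, 0.511, 2.913]
contact_force: [0.2, -0.1, 0.1]
opening: 0.0004
```

```bash
python3 st.py;python3 chk.py
```

```text
8.55 q [ 0.1504  0.1426  2.2131 -0.2977  0.283  -0.9542] p [0.444  0.1194 0.159 ] rpy [3.0358 0.5107 2.9127]
[[-0.8496  0.1754  0.4974]
 [ 0.1979  0.9802 -0.0075]
 [-0.4888  0.0921 -0.8675]]
F [ 0.2061 -0.1276  0.0849] 0.0003697929962659036
tilt 29.82914499218595 az -0.014990805047604217
pre [-61.2  -8.   24.9] 0.0 [ 0.07   0.217  2.08  -0.131  0.328 -1.186]
in [-61.2  -8.   84.9] 0.001176 [ 0.071  0.365  2.029 -0.186  0.28  -1.13 ]
in12 [-73.2  -8.   84.9] 0.000556 [ 0.06   0.365  2.012 -0.154  0.28  -1.17 ]
lift [-85.4  -5.7  63.3] 0.0 [ 0.056  0.316  2.014 -0.122  0.294 -1.206]
```

Emit:
{"name": "servo_tool", "arguments": {"targets": "25 0 10 0; 25 0 10 0; 0 0 0 0"}}

```text
time: 8.93
tool_pos: [0.415, 0.1379, 0.1413]
tool_rot: [3.058, 0.492, 2.914]
contact_force: [0.2, -0.2, -0.6]
opening: 0.0004
```

```bash
python3 st.py;python3 chk.py
```

```text
8.93 q [ 0.2424  0.1572  2.2574 -0.5209  0.2824 -0.6525] p [0.415  0.1379 0.1413] rpy [3.058  0.4922 2.9143]
[[-0.8586  0.1861  0.4776]
 [ 0.1986  0.9798 -0.0248]
 [-0.4725  0.0736 -0.8782]]
F [ 0.153  -0.2371 -0.5838] 0.00038822083707226566
tilt 28.569549788566242 az -0.05180659672782
pre [-99.8 -17.5  22.7] 0.0 [ 0.086  0.225  2.054 -0.181  0.374 -1.127]
in [-99.8 -17.5  82.7] 0.000252 [ 0.08   0.367  2.029 -0.248  0.28  -1.061]
in12 [-111.8  -17.5   82.7] 3.2e-05 [ 0.069  0.368  2.012 -0.217  0.28  -1.101]
lift [-123.6  -15.7   60.7] 0.0 [ 0.068  0.321  1.992 -0.174  0.337 -1.147]
```

Emit:
{"name": "servo_tool", "arguments": {"targets": "-25 -5 0 0; -25 -5 0 0; -25 -4 6 0; -22 -3 10 0; 0 0 0 0"}}

```text
time: 9.55
tool_pos: [0.5117, 0.0995, 0.177]
tool_rot: [3.052, 0.501, 2.915]
contact_force: [-0.4, 0.2, 0.1]
opening: 0.0007
```

```bash
python3 st.py;python3 chk.py; python3 - <<'E'
from cell import cams
import cv2
for n in("scene","top","wrist"):
    p=cams.read_camera(n);im=p["color"][:,:,::-1]
    if n!="wrist":
        a,b,c,d=(195,345,165,305) if n=="top" else (290,460,130,280);im=cv2.resize(im[c:d,a:b],None,fx=4,fy=4,interpolation=cv2.INTER_CUBIC)
    cv2.imwrite(f"pics/{n}1.png",im)
E
```

```text
9.55 q [ 0.0798  0.2104  2.0422 -0.1573  0.3883 -1.1567] p [0.5117 0.0995 0.177 ] rpy [3.0523 0.501  2.9149]
[[-0.8547  0.1822  0.4862]
 [ 0.1972  0.9802 -0.0206]
 [-0.4803  0.0782 -0.8736]]
F [-0.3631  0.1874  0.0865] 0.0006867754726421717
tilt 29.117829594045954 az -0.04241748339566802
pre [ 8.4 -0.9  6.8] 0.0 [ 0.082  0.222  2.065 -0.175  0.355 -1.136]
in [ 8.4 -0.9 66.8] 0.000541 [ 0.079  0.367  2.029 -0.241  0.28  -1.069]
in12 [-3.6 -0.9 66.8] 0.000166 [ 0.068  0.367  2.012 -0.209  0.28  -1.111]
lift [-15.6   1.1  45. ] 0.0 [ 0.066  0.319  2.001 -0.168  0.32  -1.156]
```

View pics/scene1.png

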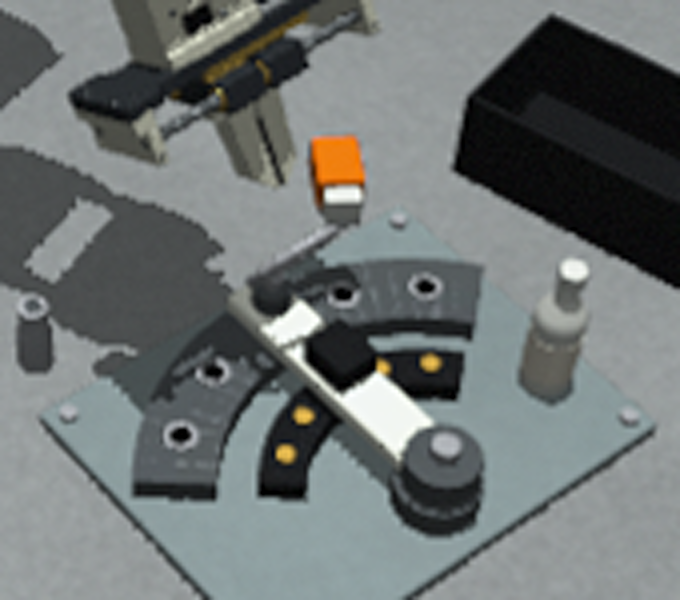

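View pics/wrist1.png

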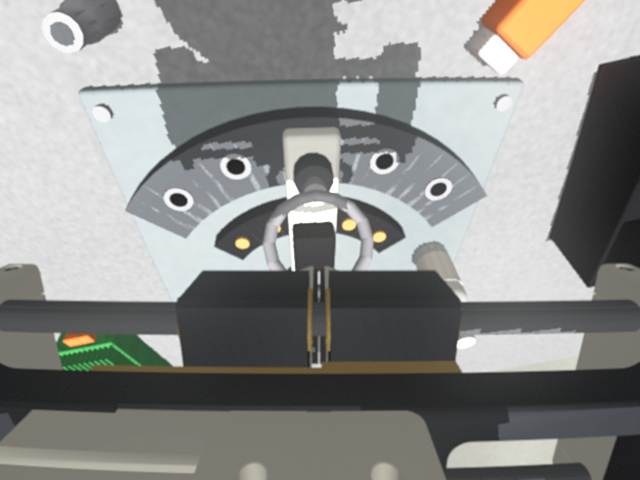

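View pics/top1.png

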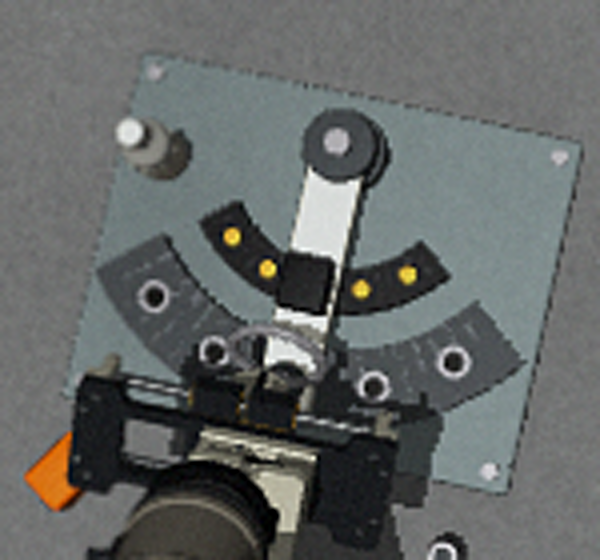

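Emit:
{"name": "servo_tool", "arguments": {"targets": "6 -1 15 0; 0 0 15 0; 0 0 8 0; 0 0 0 0"}}

```text
time: 10.2
tool_pos: [0.521, 0.1006, 0.1383]
tool_rot: [3.054, 0.497, 2.919]
contact_force: [-0.8, -0.3, 0.0]
opening: 0.0007
```

```bash
python3 st.py;python3 chk.py
```

```text
10.2 q [ 0.0797  0.2958  2.0656 -0.2069  0.2847 -1.107 ] p [0.521  0.1006 0.1383] rpy [3.0539 0.4971 2.9191]
[[-0.8573  0.179   0.4827]
 [ 0.1939  0.9808 -0.0193]
 [-0.4769  0.077  -0.8756]]
F [-0.7628 -0.2526  0.0423] 0.0006872874510383093
tilt 28.88717257231841 az -0.04006096289326698
pre [ -2.6  -0.7 -31.5] 0.0 [ 0.081  0.222  2.061 -0.165  0.362 -1.15 ]
in [-2.6 -0.7 28.5] 0.000434 [ 0.077  0.366  2.029 -0.228  0.28  -1.087]
in12 [-14.6  -0.7  28.5] 0.000108 [ 0.067  0.367  2.012 -0.197  0.28  -1.127]
lift [-26.5   1.2   6.7] 0.0 [ 0.065  0.32   1.998 -0.158  0.326 -1.169]
```

Emit:
{"name": "servo_tool", "arguments": {"targets": "-3 0 8 0; -1 0 8 0; 0 0 8 0; 0 0 0 0"}}

```text
time: 10.7
tool_pos: [0.5388, 0.1009, 0.1252]
tool_rot: [3.06, 0.486, 2.921]
contact_force: [-0.7, -0.9, -1.5]
opening: 0.0006
```

```bash
python3 st.py;python3 chk.py
```

```text
10.7 q [ 0.0786  0.348   2.0266 -0.2139  0.2846 -1.1007] p [0.5388 0.1009 0.1252] rpy [3.0602 0.4857 2.9206]
[[-0.8628  0.1814  0.4718]
 [ 0.1938  0.9808 -0.0226]
 [-0.4668  0.0719 -0.8814]]
F [-0.6609 -0.8764 -1.4944] 0.0006107597536711425
tilt 28.186582046098255 az -0.04795040246552854
pre [  6.2  -3.1 -51.5] 0.0 [ 0.083  0.225  2.048 -0.166  0.384 -1.149]
in [ 6.2 -3.1  8.5] 0.000141 [ 0.077  0.367  2.029 -0.227  0.28  -1.089]
in12 [-5.8 -3.1  8.5] 2e-06 [ 0.067  0.368  2.012 -0.198  0.28  -1.126]
lift [-17.4  -1.3 -13.5] 0.0 [ 0.066  0.322  1.987 -0.159  0.347 -1.167]
```

Emit:
{"name": "servo_tool", "arguments": {"targets": "1 -3 6 0; 0 0 3 0; 0 0 0 0"}}

```text
time: 11.08
tool_pos: [0.5416, 0.0986, 0.1189]
tool_rot: [3.064, 0.477, 2.922]
contact_force: [-2.6, 1.0, 0.2]
opening: 0.0002
```

```bash
python3 st.py;python3 chk.py; python3 - <<'E'
from cell import cams
import cv2,numpy as np
L=[]
for n in("scene","wrist"):
    p=cams.read_camera(n);im=p["color"][:,:,::-1]
    if n!="wrist":im=cv2.resize(im[150:240,310:430],None,fx=5,fy=5,interpolation=cv2.INTER_CUBIC)
    cv2.imwrite(f"pics/{n}2.png",im)
E
```

```text
11.07 q [ 0.0734  0.364   2.0201 -0.2099  0.2837 -1.1089] p [0.5416 0.0986 0.1189] rpy [3.0641 0.4772 2.9216]
[[-0.8669  0.1828  0.4638]
 [ 0.1938  0.9807 -0.0244]
 [-0.4593  0.0687 -0.8856]]
F [-2.5555  1.0215  0.2001] 0.00018927892630308542
tilt 27.671028449043558 az -0.05250318359079871
pre [  6.1  -0.9 -58.3] 0.0 [ 0.084  0.228  2.039 -0.163  0.401 -1.151]
in [ 6.1 -0.9  1.7] 3e-05 [ 0.076  0.367  2.029 -0.223  0.28  -1.093]
in12 [-5.9 -0.9  1.7] 0.0 [ 0.067  0.369  2.006 -0.194  0.292 -1.13 ]
lift [-17.4   0.8 -20.5] 0.0 [ 0.067  0.324  1.979 -0.157  0.363 -1.169]
```

View pics/scene2.png

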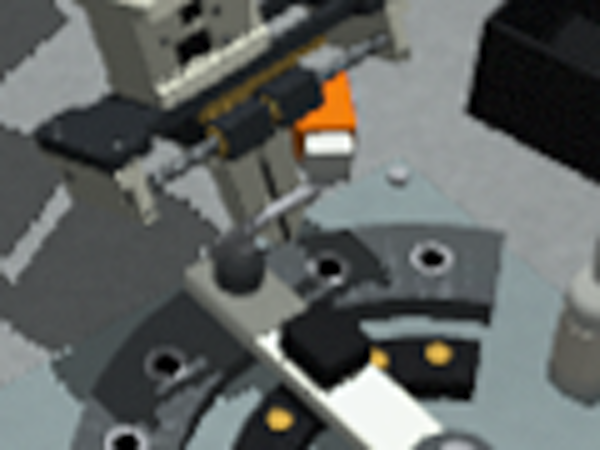

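View pics/wrist2.png

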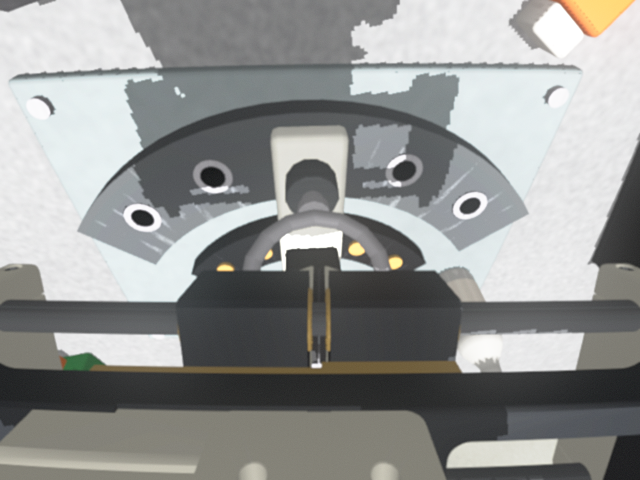

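Scene view: the closed fingers, around px (285,215), show on both sides of the ring's edge line, so they go through the ring. Light contact is felt (-2.6 N). Now I lift in small steps.

Emit:
{"name": "servo_tool", "arguments": {"targets": "-4.5 0.5 -4.5 0; -3.5 0.5 -5.5 0"}}

```text
time: 11.42
tool_pos: [0.5404, 0.0981, 0.1286]
tool_rot: [3.067, 0.467, 2.923]
contact_force: [-4.5, 2.0, -9.4]
opening: 0.0007
```

```bash
python3 st.py;python3 chk.py|head -1
```

```text
11.43 q [ 0.0725  0.3454  2.0045 -0.1814  0.3276 -1.1389] p [0.5404 0.0981 0.1286] rpy [3.0675 0.467  2.9227]
[[-0.8716  0.1841  0.4543]
 [ 0.1939  0.9807 -0.0252]
 [-0.4502  0.0661 -0.8905]]
F [-4.465   2.0366 -9.3776] 0.0007144750686282262
tilt 27.06546217943849 az -0.055496774306666385
```

Emit:
{"name": "servo_tool", "arguments": {"targets": "-4 0.5 -6.5 0; -4 0.5 -6.5 0"}}

```text
time: 11.68
tool_pos: [0.539, 0.0978, 0.1423]
tool_rot: [3.07, 0.46, 2.923]
contact_force: [-5.0, 1.8, -10.8]
opening: 0.0005
```

```bash
python3 st.py;python3 - <<'E'
from cell import cams
import cv2,numpy as np
p=cams.read_camera("scene");im=p["color"][:,:,::-1]
cv2.imwrite(f"pics/scene3.png",cv2.resize(im[150:240,310:430],None,fx=5,fy=5,interpolation=cv2.INTER_CUBIC))
E
```

```text
11.68 q [ 0.0719  0.32    1.9865 -0.1572  0.3779 -1.1648] p [0.539  0.0978 0.1423] rpy [3.0697 0.4595 2.9233]
[[-0.875   0.1849  0.4474]
 [ 0.1941  0.9806 -0.0257]
 [-0.4435  0.0643 -0.894 ]]
F [ -4.981    1.8148 -10.8376] 0.000517851507415857
```

View pics/scene3.png

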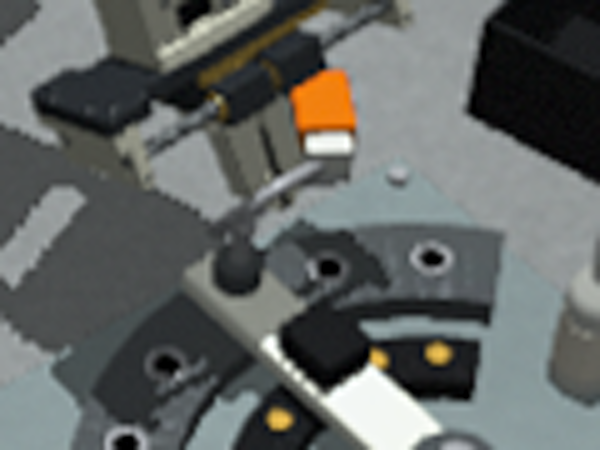

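Emit:
{"name": "servo_tool", "arguments": {"targets": "-1.5 -6 -0.5 -0.03; -1.5 -6 -0.5 -0.03; -1 -6 -0.5 -0.03"}}

```text
time: 12.1
tool_pos: [0.5355, 0.08, 0.1442]
tool_rot: [3.116, 0.456, 3.028]
contact_force: [-7.1, 6.3, -2.7]
opening: 0.0006
```

```bash
cat > sw.py <<'E'
from rel import *
q=np.load("pose.npy");s=telemetry.observe();p=s["tool_pos"];d=p[:2]-q[:2]
c,sn=np.cos(q[2]),np.sin(q[2]);x=c*d[0]+sn*d[1];y=-sn*d[0]+c*d[1]
print("TCP in tester: r",np.hypot(x,y).round(4),"ang",np.arctan2(y,-x).round(4),"z",p[2].round(4),"F",s["contact_force"].round(1),"t",s["time"])
M=zt();print("tilt",np.degrees(np.arccos(-M[2,2])).round(1),"yaz",np.arctan2(M[1,1],M[0,1]).round(3),"zaz",np.arctan2(M[1,2],M[0,2]).round(3));
print("up",(M.T@[0,0,1]).round(3),"-y",(M.T@[0,-1,0]).round(3),"+x",(M.T@[1,0,0]).round(3))
E
python3 sw.py
```

```text
TCP in tester: r 0.1558 ang -0.123 z 0.1442 F [-7.1  6.3 -2.7] t 12.1
tilt 26.2 yaz 1.468 zaz -0.056
up [-0.441  0.023 -0.897] -y [-0.102 -0.995  0.025] +x [-0.892  0.102  0.44 ]
```

```bash
python3 - <<'E'
from cell import cams
import cv2,numpy as np
p=cams.read_camera("scene");im=p["color"][:,:,::-1]
cv2.imwrite(f"pics/scene4.png",cv2.resize(im[150:240,310:430],None,fx=5,fy=5,interpolation=cv2.INTER_CUBIC))
cv2.imwrite("pics/wrist4.png",cams.read_camera("wrist")["color"][:,:,::-1])
E
python3 sw.py
```

```text
TCP in tester: r 0.1558 ang -0.1283 z 0.1442 F [-8.4 -2.9 -3.8] t 12.2
tilt 26.2 yaz 1.467 zaz -0.059
up [-0.44   0.022 -0.898] -y [-0.102 -0.994  0.026] +x [-0.892  0.103  0.44 ]
```

View pics/scene4.png

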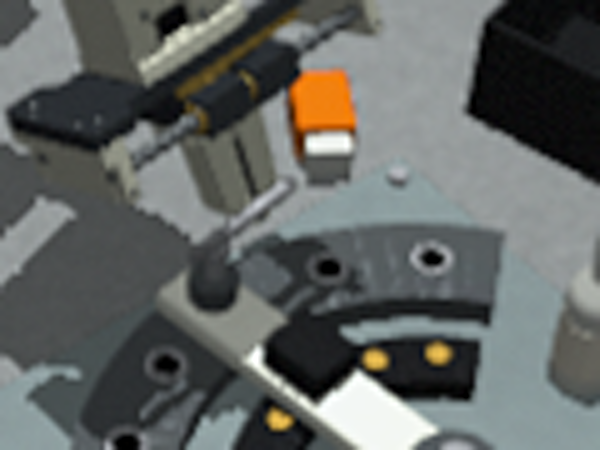

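View pics/wrist4.png

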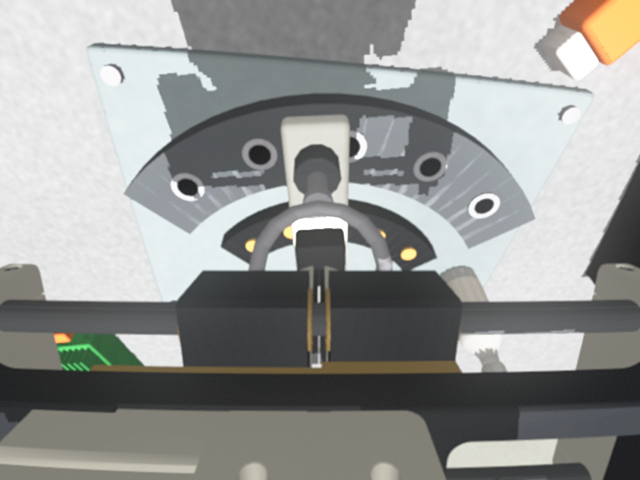

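Emit:
{"name": "servo_tool", "arguments": {"targets": "-0.5 -6 -0.5 -0.03; -0.3 -6 -0.5 -0.03; 0 -6 -0.5 -0.03"}}

```text
time: 12.58
tool_pos: [0.5339, 0.0618, 0.1476]
tool_rot: [-3.122, 0.457, 3.132]
contact_force: [-4.4, 3.9, -4.5]
opening: 0.0006
```

```bash
python3 sw.py
```

```text
TCP in tester: r 0.1573 ang -0.2389 z 0.1476 F [-4.4  3.9 -4.5] t 12.575
tilt 26.2 yaz 1.552 zaz -0.055
up [-0.442 -0.018 -0.897] -y [-0.009 -1.     0.024] +x [-0.897  0.019  0.441]
```

Emit:
{"name": "servo_tool", "arguments": {"targets": "-0.5 -6 0 -0.03; -0.5 -6 0 -0.03; 0 -2 0 0"}}

```text
time: 12.95
tool_pos: [0.5345, 0.0479, 0.1503]
tool_rot: [-3.092, 0.456, -3.082]
contact_force: [-4.2, 1.4, -3.5]
opening: 0.0005
```

```bash
python3 sw.py; python3 - <<'E'
from cell import cams
import cv2,numpy as np,pickle
p=cams.read_camera("scene");im=p["color"][:,:,::-1]
cv2.imwrite(f"pics/scene5.png",cv2.resize(im[150:240,310:430],None,fx=5,fy=5,interpolation=cv2.INTER_CUBIC))
w=cams.read_camera("wrist");cv2.imwrite("pics/wrist5.png",w["color"][:,:,::-1]);pickle.dump((p,w),open("s5.pkl","wb"))
E
```

```text
TCP in tester: r 0.1579 ang -0.3275 z 0.1503 F [-4.2  1.4 -3.5] t 12.95
tilt 26.3 yaz 1.609 zaz -0.053
up [-0.44  -0.045 -0.897] -y [ 0.054 -0.998  0.024] +x [-0.896 -0.038  0.442]
```

View pics/scene5.png

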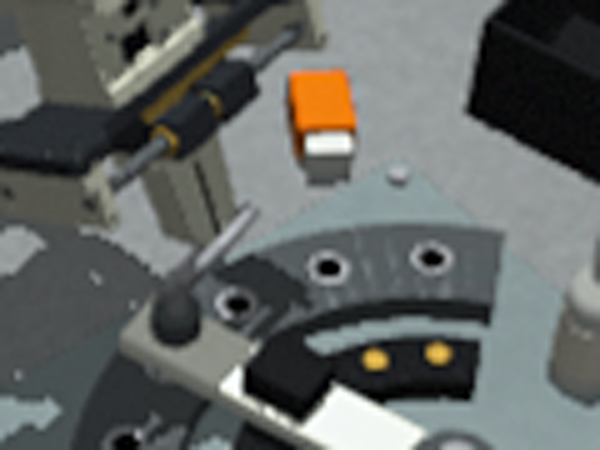

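View pics/wrist5.png

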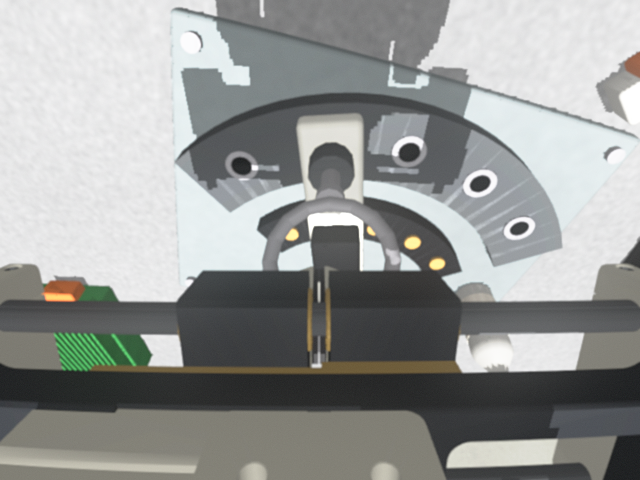

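```bash
python3 - <<'E'
from h import *
import pickle
q=np.load("pose.npy");p,w=pickle.load(open("s5.pkl","rb"))
for a in(-.25,-.29,-.32,-.349,-.38):
    print(a,"wrist",[proj(w,A(q,a,.195,.052,l))[0].round() for l in(-.02,.02)],[proj(w,A(q,a,.16,.052,l))[0].round() for l in(-.02,.02)],"scene z",[((proj(p,A(q,a,.195,.052,l))[0]-[310,150])*5).round() for l in(-.02,.02)])
E
```

```text
-0.25 wrist [array([310., 123.]), array([379., 123.])] [array([312., 174.]), array([375., 175.])] scene z [array([123., 320.]), array([167., 277.])]
-0.29 wrist [array([297., 124.]), array([366., 122.])] [array([302., 175.]), array([365., 174.])] scene z [array([115., 330.]), array([158., 285.])]
-0.32 wrist [array([287., 126.]), array([356., 121.])] [array([295., 176.]), array([357., 173.])] scene z [array([110., 337.]), array([151., 291.])]
-0.349 wrist [array([278., 128.]), array([346., 121.])] [array([288., 178.]), array([350., 173.])] scene z [array([105., 344.]), array([144., 297.])]
-0.38 wrist [array([268., 130.]), array([335., 121.])] [array([281., 179.]), array([342., 173.])] scene z [array([100., 352.]), array([138., 304.])]
```

Emit:
{"name": "servo_tool", "arguments": {"targets": "0.5 -5 0 -0.02; 0 -4 0 -0.02; 0 0 0 0"}}

```text
time: 13.42
tool_pos: [0.5401, 0.0379, 0.1555]
tool_rot: [-3.068, 0.468, -3.036]
contact_force: [-0.2, 0.4, -0.5]
opening: 0.0007
```

```bash
python3 sw.py; cat > look.py <<'E'
from h import *
from cell import cams
import sys
n=sys.argv[1];q=np.load("pose.npy")
p=cams.read_camera("scene");w=cams.read_camera("wrist")
im=cv2.resize(p["color"][150:240,310:430,::-1],None,fx=5,fy=5,interpolation=cv2.INTER_CUBIC);wi=w["color"][:,:,::-1].copy()
for a,c in((-.29,(255,0,0)),(-.32,(0,200,0)),(-.349,(0,0,255)),(-.38,(255,0,255))):
    for l in(-.02,.02):
        P=[A(q,a,r,.052,l) for r in(.195,.185)]
        u=[tuple((((proj(p,X)[0]-[310,150]+.5)*5)).astype(int).tolist()) for X in P];cv2.line(im,*u,c,1)
        u=[tuple(proj(w,X)[0].round().astype(int).tolist()) for X in P];cv2.line(wi,*u,c,1)
cv2.imwrite(f"pics/s{n}.png",im);cv2.imwrite(f"pics/w{n}.png",cv2.resize(wi[60:280,180:480],None,fx=2,fy=2))
E
python3 look.py 6
```

```text
TCP in tester: r 0.1541 ang -0.3967 z 0.1555 F [-0.2  0.4 -0.5] t 13.425
tilt 27.1 yaz 1.643 zaz -0.056
up [-0.452 -0.065 -0.89 ] -y [ 0.094 -0.995  0.026] +x [-0.887 -0.072  0.456]
```

View pics/s6.png

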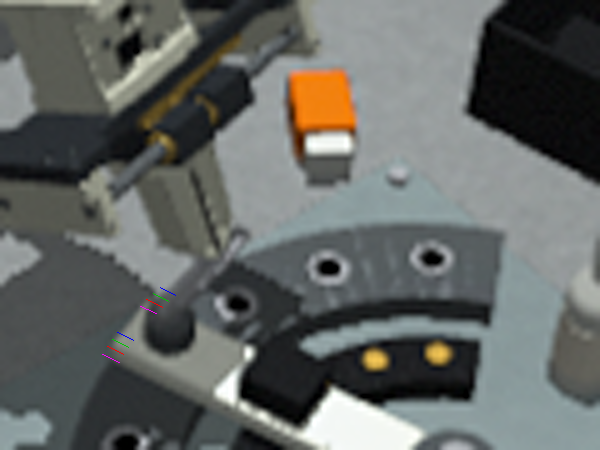

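View pics/w6.png

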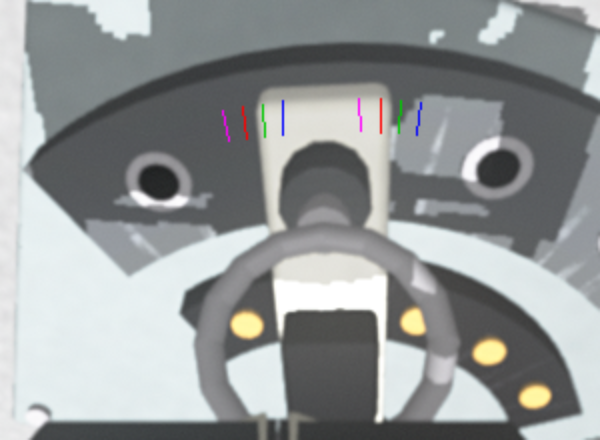

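```bash
cat > ringo.py <<'E'
from h import *
from cell import cams
import sys
n=sys.argv[1];q=np.load("pose.npy")
for cam in("scene","wrist"):
    p=cams.read_camera(cam);im=p["color"][:,:,::-1]
    a,b,c,e,k=(310,430,150,240,5) if cam=="scene" else (160,480,60,300,2)
    o=cv2.resize(im[c:e,a:b],None,fx=k,fy=k,interpolation=cv2.INTER_CUBIC)
    for s in sys.argv[2:]:
        ang,lift,col=s.split(",");ang=float(ang);lift=float(lift);col={"r":(0,0,255),"g":(0,255,0),"b":(255,80,0)}[col]
        for ti in np.linspace(0,6.283,80):
            lat=.031*np.cos(ti);v=.031*np.sin(ti)
            X=A(q,ang,.155-v*.5,.111+lift+v*.866,lat);u=((proj(p,X)[0]-[a,c]+.5)*k).astype(int);cv2.circle(o,tuple(u.tolist()),1,col,-1)
        for l in(-.02,.02):
            u=[tuple(((proj(p,A(q,ang,r,.052,l))[0]-[a,c]+.5)*k).astype(int).tolist()) for r in(.195,.18)];cv2.line(o,*u,col,1)
    cv2.imwrite(f"pics/r{n}{cam}.png",o)
E
python3 ringo.py 7 -0.33,0.013,r -0.33,0,g
```

```text
(no output)
```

View pics/r7scene.png

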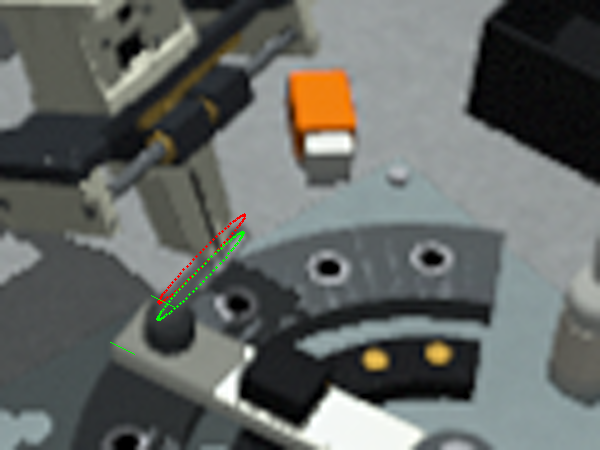

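View pics/r7wrist.png

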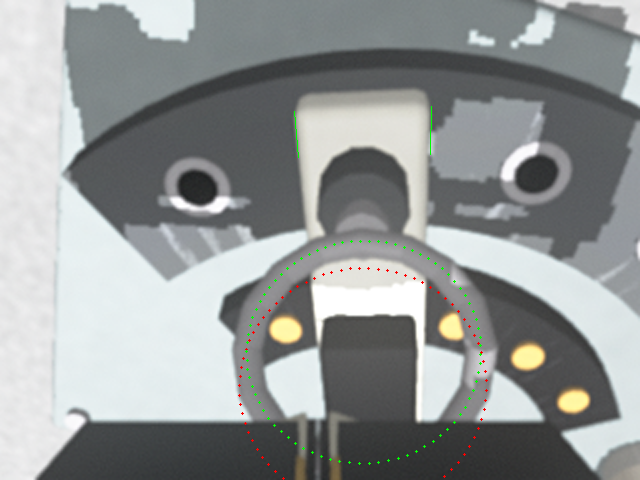

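The views suggest the pin dropped home: the ring matches the zero-lift overlay and the arm is at about -0.335. Force is near 0. I withdraw along the finger axis and check from above.

Emit:
{"name": "servo_tool", "arguments": {"targets": "0 0 -10 0; 0 0 -20 0; 0 0 -30 0; 20 0 -40 0; 40 0 -40 0; 50 0 -40 0; 50 0 -20 0; 50 20 0 0; 0 0 0 0"}}

```text
time: 14.75
tool_pos: [0.2544, 0.0445, 0.2425]
tool_rot: [-3.064, 0.476, -3.033]
contact_force: [0.6, -0.3, 1.3]
opening: 0.0007
```

```bash
python3 st.py; python3 - <<'E'
from h import *
from cell import cams
q=np.load("pose.npy")
for n in("top","scene"):
    p=cams.read_camera(n);im=p["color"][:,:,::-1];a,b,c,e,k=(195,345,165,305,5) if n=="top" else (310,430,150,240,5)
    im=cv2.resize(im[c:e,a:b],None,fx=k,fy=k,interpolation=cv2.INTER_CUBIC);o=im.copy()
    for ang,lift,col in((-.349,0,(0,0,255)),(-.349,.013,(0,255,0)),(-.32,0,(255,80,0))):
        if ang==-.349:
          for ti in np.linspace(0,6.283,60):
            X=A(q,ang,.155-.0155*np.sin(ti),.111+lift+.0268*np.sin(ti),.031*np.cos(ti));u=((proj(p,X)[0]-[a,c]+.5)*k).astype(int);cv2.circle(o,tuple(u.tolist()),1,col,-1)
        if lift==0:
          for l in(-.02,.02):
            u=[tuple(((proj(p,A(q,ang,r,.052,l))[0]-[a,c]+.5)*k).astype(int).tolist()) for r in(.195,.06)];cv2.line(o,*u,col,1)
    cv2.imwrite(f"pics/f{n}.png",o[:600]);cv2.imwrite(f"pics/g{n}.png",im[:600])
E
```

```text
14.75 q [-0.2206 -0.5225  2.3736  0.1027  0.8163 -1.9332] p [0.2544 0.0445 0.2425] rpy [-3.0644  0.4765 -3.0334]
[[-0.8834 -0.0725  0.4629]
 [-0.096   0.995  -0.0273]
 [-0.4586 -0.0685 -0.886 ]]
F [ 0.6124 -0.2632  1.2804] 0.0007456068469289545
```

View pics/ftop.png

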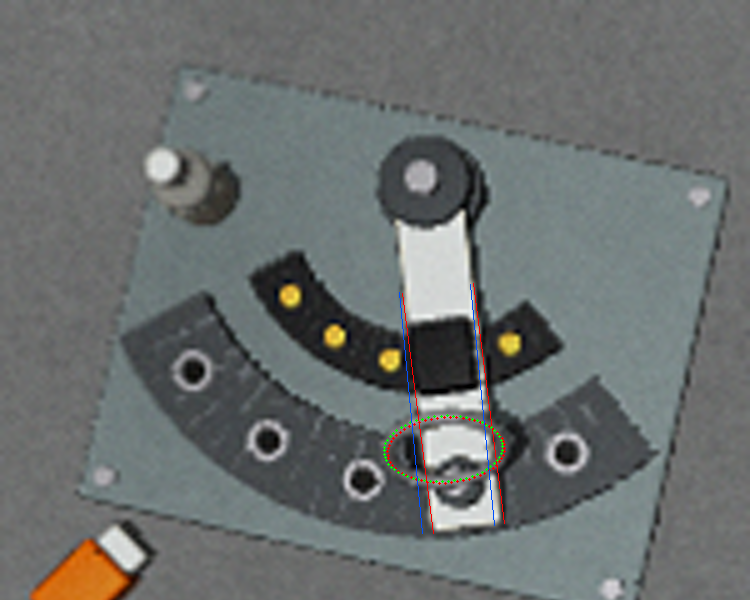

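View pics/fscene.png

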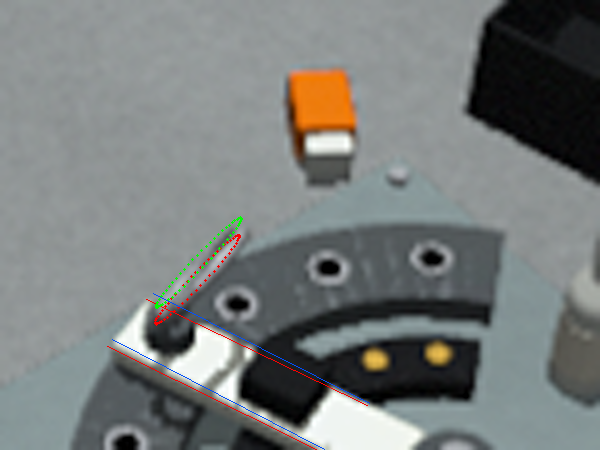

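View pics/gscene.png

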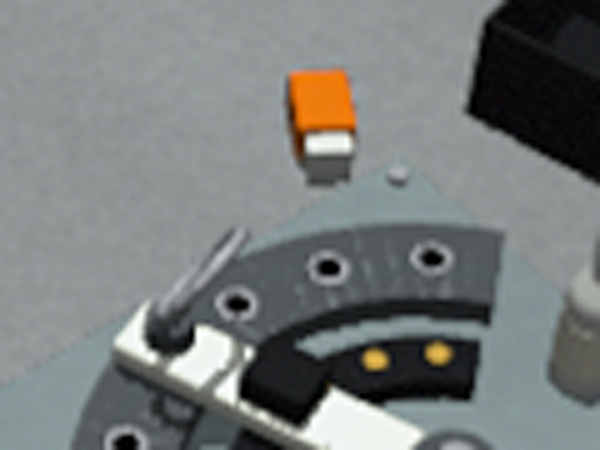

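```bash
python3 - <<'E'
from cell import cams,robot,telemetry
import cv2
a=cv2.imread("pics/top0.png");b=cams.read_camera("top")["color"][:,:,::-1]
for n,(u,v) in dict(connector=(214,281),socket=(305,303),adhesive=(234,201)).items():
    print(n,cv2.absdiff(a[v-14:v+14,u-14:u+14],b[v-14:v+14,u-14:u+14].copy()).mean())
print(telemetry.observe()["time"]);print(robot.hand_in())
E
```

```text
connector 2.8881802721088436
socket 2.8503401360544216
adhesive 2.8937074829931975
14.9
the job is handed in; nothing more can be done
None
```

The swing arm is one hole towards the finned power module and the pin appears fully home in that hole. I handed the job in at 14.9 s; no verdict was reported.

**What I did:**
- The larger silver finned module stands on the robot's right (-y), so the arm had to go to -0.349 rad.
- The servo cannot tilt the tool directly. I tilted it about 28° by driving the arm against its reach limit in free space.
- I hooked the closed fingers through the ring and lifted the pin an estimated 18–20 mm. The sampled forces while hooked stayed around 12 N.
- I then swung the arm to the right and withdrew along the finger axis.

**Last checks:**
- **Arm angle:** the top view matched the -0.349 rad outline, and the scene and wrist views read about -0.335 to -0.34. All are inside the ±0.03 rad band.
- **Pin:** the ring matched the zero-lift overlay in both the scene and wrist views, not the 13 mm one. The views cannot resolve the last few millimetres.
- **Loose items:** image patches around the connector, socket and bottle are unchanged from the start.
- **Robot:** it was clear of everything at hand-in.

**What did not go to plan:**
- The fingertip slid out of the ring near the end of the swing. The pin therefore dropped into the hole on its own rather than being let down on the finger.
- While tilting, joint 3 read 0.036 rad, just under the printed range limit of 0.04. I took this as rounding of the printed limit, but I could not confirm it.

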